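# Slide the power module along the rail into its pocket

## Task

On the aluminium fixture, push the loose black power module flat against the long rail first, still out in the middle of the rail, then slide it along the rail all the way home into the corner pocket at the end that has the green marker, so that it sits square against both the rail and the end stop. Use only the fingertips or the outside of the fingers, gently: the module stays flat on the plate and is never lifted or squeezed between the fingers. Leave the brass standoff, the jar and the screwdriver where they are, and finish with the hand clear.

Things in the scene. Friction and masses are not known exactly. Their poses are not given: they have to be found in the camera images.
- module_center (a point): Loose black power module, a block 36 x 36 x 12 mm, about 50 g, yellow label on top, green lower edge. The point is its centre, 6 mm above the plate; axes square to its sides, z up. It starts on the open plate, turned up to 0.35 rad from the fixture's axes, and slides with ordinary friction. It breaks if the hand presses or squeezes it with over 35 N.
- fixture: Fixed aluminium fixture. Origin on the bench surface; x points away from the robot to the rail, y along the rail (to the left), z up. Plate top at z = 10 mm, x = -120 to 60, y = -160 to 160 mm, open and flat between the pockets. Dark steel rail all along y: inner face at x = 45, top at z = 22 mm. Dark corner pocket at each end: end stop's inner face at y = 130 or -130 mm, 14 mm thick, 12 mm high.
- pocket_left (a point): Where the module's centre is when fully home in the pocket at the fixture's +y end (fixture x = 27, y = 112, z = 16 mm). Axes as the fixture. A short lip, 12 mm high and thick, inner face at fixture x = 6 mm, runs from the end stop to y = 110 mm, then a slanted lead-in to y = 100 mm: the pocket is 39 mm wide and is entered along the rail.
- pocket_right (a point): Mirror image: where the module's centre is when fully home in the pocket at the fixture's -y end (fixture x = 27, y = -112, z = 16 mm).
- green_marker: Fixed green plastic stud, 26 mm across, 12 mm high, on the plate beside the end stop at one end (fixture x = -30 mm, |y| = 145 mm): its end of the fixture has the pocket to use. Origin at the centre of its foot.
- red_marker: Fixed red plastic stud of the same shape at the other end: the pocket not to use.
- standoff: Loose brass standoff, upright, 14 mm across, 26 mm high, 30 g, on the plate near one of its corners on the robot's side; leave it alone. Origin at the centre of its foot.
- flux_jar: Loose amber jar with a white cap, 48 mm across, 45 mm high, on the bench left of the fixture; leave it alone. Origin at the centre of its foot.
- driver: Loose screwdriver, 160 mm long, lying on the bench right of the fixture; leave it alone. Its x axis runs along it.
Things that resemble listed ones, but are neither listed nor needed, are in the scene too. Of the things like the part that bears module_center, leave any that is blue; of the rest the smaller one is meant.

How it is judged:
On the way:
1. the module lies flat against the rail (within 2.5 mm, square), outside both pockets (x of module_center in the frame of fixture above 0.0245 m and y of module_center in the frame of fixture between -0.085 and 0.085 m and (angle between the x axis of module_center and the x axis of fixture, either way round below 0.07 rad or angle between the x axis of module_center and the y axis of fixture, either way round below 0.07 rad)), for 0.1 s.
At the end, for the whole second after the job is handed in: The module lies flat, square (within 4 degrees) and at rest in the pocket at the green marker's end, within 2.5 mm of touching the rail and within 2.5 mm of touching the end stop (x of module_center in the frame of fixture above 0.0245 m and (angle between the x axis of module_center and the x axis of fixture, either way round below 0.07 rad or angle between the x axis of module_center and the y axis of fixture, either way round below 0.07 rad) and height (world z) of module_center below 0.018 m and angle between module_center's own z axis and vertical below 0.08 rad and linear speed of module below 0.01 m/s and ((y of green_marker in the frame of fixture above 0 m and y of module_center in the frame of fixture above 0.1095 m) or (y of green_marker in the frame of fixture below 0 m and y of module_center in the frame of fixture below -0.1095 m))).
It fails at once if the module is lifted or tipped off the plate (height (world z) of module_center above 0.021 m or height (world z) of module_center below 0.01 m or angle between module_center's own z axis and vertical above 0.25 rad).
It fails at once if the module goes beside or past a pocket's mouth while away from the rail (x of module_center in the frame of fixture below 0.019 m and (y of module_center in the frame of fixture above 0.087 m or y of module_center in the frame of fixture below -0.087 m)).
It fails at once if the module goes into the red marker's pocket ((y of green_marker in the frame of fixture above 0 m and y of module_center in the frame of fixture below -0.1 m) or (y of green_marker in the frame of fixture below 0 m and y of module_center in the frame of fixture above 0.1 m)).
It fails at once if the module is pinched, squeezed or pressed with more than 35 N (contact force between any of the arm, the fingers and module above 35 N).
It fails at once if the standoff, jar or screwdriver is moved more than 15 mm (distance of any of standoff, flux_jar, driver from where it was at the start of the episode above 0.015 m).
It also fails if it takes over 42 s, if anything falls off the work surface, if the arm or the gripper's body presses on something with over 40 N, if the wrist force passes 120 N, or if a joint passes its speed limit or range.

## Robot

A 7-joint arm with a two-finger parallel gripper is mounted at the origin on the work surface. World frame = base frame: x ahead of the robot, y to its left, z up, the work surface at z = 0. Lengths are in m, angles in rad, forces in N, time in s.
With the tool pointing down it reaches from about 0.425 to 0.875 m from the base axis. Payload 4.7 kg.
Tool frame: the origin (TCP) lies midway between the tips of the shut fingers; the grasp point (between the pads) lies 19 mm behind it; z points along the fingers, y is the direction in which the jaws open and shut (so a half turn about z gives the same grasp; the last joint's range is limited). The gripper opens to 87 mm and grips with 3 to 60 N. Pads are 19 mm wide; open, the fingers measure 117 mm over their backs; the gripper's body (75 mm by 190 mm) begins 51 mm behind the grasp point.
Start: joints at [-1.22, 0.321, -0.07, 1.45, 0.023, 1.371, -0.057], TCP at [0.215, 0.613, 0.223] pointing down, gripper open.
Joint ranges: [-2.86, 2.86], [-0.3, 2.09], [-1.38, 1.24], [0.06, 2.45], [-1.56, 4.7], [0.09, 2.05], [-2.69, 2.69]. Speed limits (rad/s): [2.57, 2.57, 3.14, 3.14, 3.14, 3.14, 3.14].

## Interface

Orientations are given as a rotation vector (axis times angle).
In Python, from bench import get_state, cams, job gives the robot as it stands.
- The arm moves only by the shell command python3 -m inch 'ROWS' [FORCE]. ROWS is text: rows parted by semicolons, each of 7 numbers parted by spaces: the shift along the tool's x, y, z in mm, then the turn, a rotation vector about the tool's x, y, z in rad, then the opening in per cent of the stroke, from 0 (shut) to 100 (fully open). A call has 1 to 20 rows; each row shifts and turns the pose as measured when the row begins, along the tool's axes as they then stand; what a row does not reach is not made up. A row lasts 1/10 s, in which the tool goes at most 50 mm and 8.59 degrees, less where a joint would pass 70% of its speed; a pose out of reach is approached as far as the arm can. A call with a gripper value outside its range is refused whole. The fingers move at their own pace and stop on an object; FORCE is the grip in N (left out, the last holds). Time passes only in rows, so rows that do not move let the fingers close. It gives the time, the measured TCP pose, the force and the opening at its end, in the units of the state.
- get_state(): the state, without advancing time (a new reading comes with each control period).
- cams.get_image(name): name is "scene" or "top" or "wrist"; returns the picture (400x640x3 uint8, red, green, blue); there is no depth.
- cams.camera_info(name): a dict with "intrinsics" (3x3 intrinsics, pixels), "eye" and "orientation" of the camera in the world; the wrist camera has in their place "mount" (4x4, takes a point from camera to tool coordinates, whose origin is the TCP and whose axes are the flange's). Camera axes: x right, y down, z forward; pixel columns grow to the right and rows downward; lengths in m; the calibration is good to about 2 mm. A picture is of the moment at which its call begins: read the wrist's pose just before it. camera_info takes no time and is no camera call.
- job.close_job(): hands the job in, once; it reports no verdict.
The state is a dict: "time": time; "joint_positions": joint angles; "qd": joint speeds; "joint_torque": joint torques, N m; "position": TCP position; "tool_rot": TCP orientation; "ft_force": force on the tool from outside, world axes, zero at the start; "torque": the same for the moment, N m; "grip_width": opening from 0.0 (shut) to 1.0 (fully open).
Only numpy, scipy, OpenCV 4.12 (cv2) and the standard library are available. Lean on these libraries where they do the work, as an engineer would, in place of code of your own. Each camera call takes 0.05 s, during which the arm holds its last target.

## Working session

There is one attempt and no reset: what is moved stays moved. The work goes in short steps, Python scripts to look and compute and a shell command to move; the robot and the scene stay as the last step left them, time stands still between calls to the robot, and variables do not carry over. Pictures are saved under pics/ and viewed, and the job is handed in when it is done.

```bash
mkdir -p pics; ls
python3 - <<'E'
from bench import get_state, cams, job
import cv2,json
s=get_state();print({k:s[k] for k in ("time","position","tool_rot","ft_force","grip_width")})
for n in("scene","top","wrist"):
    im=cams.get_image(n);cv2.imwrite(f"pics/{n}0.png",im[:,:,::-1]);print(n,cams.camera_info(n))
E
```

```text
pics
{'time': 0.0, 'position': array([0.21464551, 0.61294628, 0.22144435]), 'tool_rot': array([-5.26386501e-01, -3.09695538e+00,  3.03126824e-03]), 'ft_force': array([-0.02395961,  0.60223382,  0.76122785]), 'grip_width': 0.9958705316437833}
scene {'intrinsics': array([[361.95267154,   0.        , 314.00015035],
       [  0.        , 361.95267154, 200.74744392],
       [  0.        ,   0.        ,   1.        ]]), 'eye': array([1.06987548, 0.19272985, 0.74987337]), 'orientation': array([-1.53313107, -2.12819972,  0.7987091 ])}
top {'intrinsics': array([[518.85650482,   0.        , 325.33024397],
       [  0.        , 518.85650482, 197.67085851],
       [  0.        ,   0.        ,   1.        ]]), 'eye': array([0.40715876, 0.00216645, 1.12563999]), 'orientation': array([-2.15446112,  2.19564588, -0.10613491])}
wrist {'intrinsics': array([[289.87065216,   0.        , 317.49923646],
       [  0.        , 289.87065216, 202.75046526],
       [  0.        ,   0.        ,   1.        ]]), 'mount': array([[-2.85002743e-04, -9.63570565e-01, -2.67454079e-01,
         7.28717650e-02],
       [ 9.99999658e-01, -4.82150821e-04,  6.71456174e-04,
         4.54067284e-04],
       [-7.75948609e-04, -2.67453797e-01,  9.63570373e-01,
        -1.61769590e-01],
       [ 0.00000000e+00,  0.00000000e+00,  0.00000000e+00,
         1.00000000e+00]])}
```

View pics/top0.png

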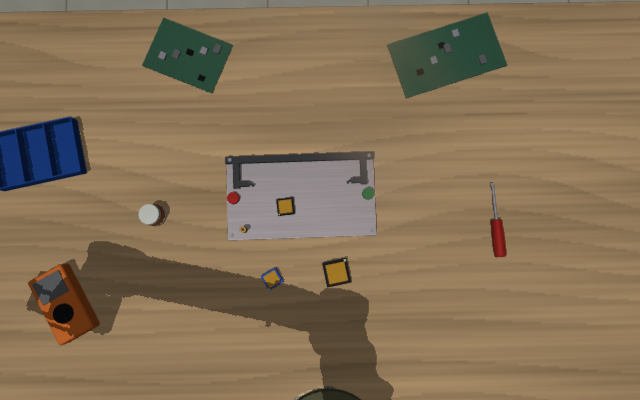

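View pics/scene0.png

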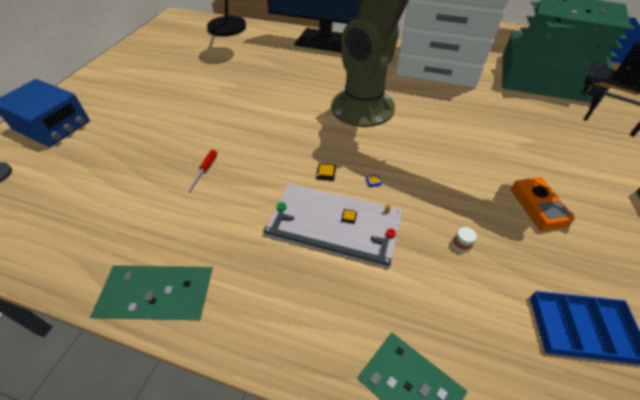

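Candidates in the top picture: the plate block (285,206), black and yellow; the block at (272,278), blue rim, so excluded; the block at (337,271), black but larger, so excluded. I choose (285,206). The green marker is at (368,193), the right or -y end; red is at (233,198). The standoff is at (244,229).

Run:
```python
import cv2
im=cv2.imread("pics/top0.png")
c=im[145:290,220:382];cv2.imwrite("pics/top0c.png",cv2.resize(c,None,fx=4.1,fy=4.1,interpolation=cv2.INTER_CUBIC))
```

```text
(no output)
```

View pics/top0c.png

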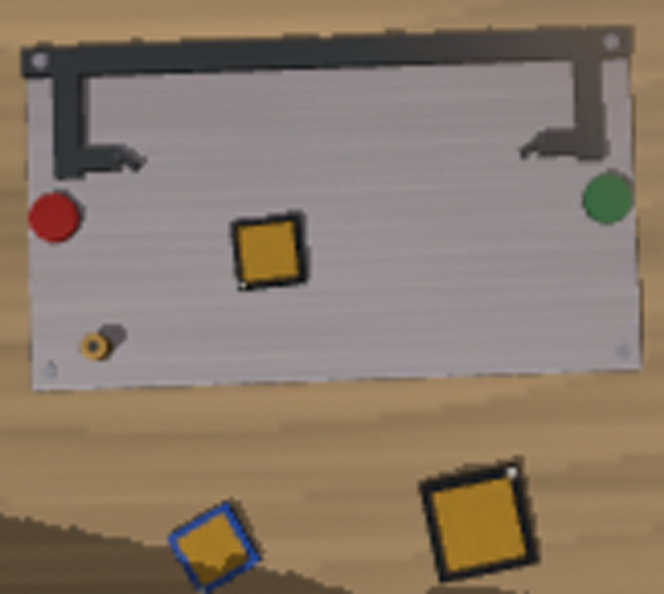

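View pics/wrist0.png

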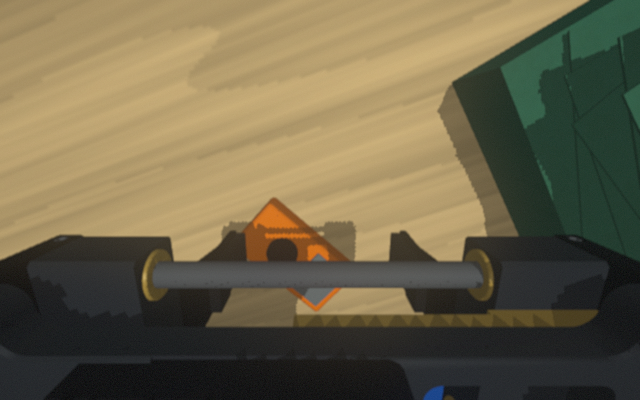

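The crop confirms it: the plate block at crop (269,252) has a black rim and is smaller than the other black block (480,522). Green stud is at crop (608,197), red at (55,217), standoff at (96,346).

```bash
cat > h.py <<'E'
import numpy as np,cv2
from scipy.spatial.transform import Rotation as R
from scipy.optimize import least_squares
from bench import get_state,cams,job
def cam(n,s=None):
    i=cams.camera_info(n);K=i["intrinsics"]
    if n!="wrist":
        return K,R.from_rotvec(i["orientation"]).as_matrix(),np.array(i["eye"])
    M=i["mount"];T=R.from_rotvec(s["tool_rot"]).as_matrix()
    return K,T@M[:3,:3],np.array(s["position"])+T@M[:3,3]
def proj(c,P):
    K,Rm,e=c;q=(np.atleast_2d(P)-e)@Rm;q=q@K.T;return q[:,:2]/q[:,2:]
def back(c,uv,z):
    K,Rm,e=c;uv=np.atleast_2d(uv).astype(float);d=np.c_[uv,np.ones(len(uv))]@np.linalg.inv(K).T@Rm.T
    return e+d*((z-e[2])/d[:,2])[:,None]
def fx(p,P):
    c,s=np.cos(p[2]),np.sin(p[2]);P=np.atleast_2d(P)
    return np.c_[p[0]+c*P[:,0]-s*P[:,1],p[1]+s*P[:,0]+c*P[:,1],P[:,2]]
def tofx(p,W):
    c,s=np.cos(p[2]),np.sin(p[2]);d=np.atleast_2d(W)[:,:2]-np.array(p[:2])
    return np.c_[d[:,0]*c+d[:,1]*s,-d[:,0]*s+d[:,1]*c]
def rect(im,c,z,box,lo=(15,80,60),hi=(35,255,255)):
    x0,y0,x1,y1=box
    m=cv2.inRange(cv2.cvtColor(np.ascontiguousarray(im),cv2.COLOR_RGB2HSV),lo,hi);k=np.zeros_like(m);k[y0:y1,x0:x1]=m[y0:y1,x0:x1]
    n,l,st,ce=cv2.connectedComponentsWithStats(k);j=1+np.argmax(st[1:,4])
    v,u=np.where(l==j);W=back(c,np.c_[u,v],z)[:,:2]
    (cx,cy),wh,a=cv2.minAreaRect((W*1e3).astype(np.float32))
    a=(a+45)%90-45
    return W.mean(0),np.array([cx,cy])/1e3,wh,np.radians(a)
E
python3 - <<'E'
from h import *
c=cam("top");im=cv2.imread("pics/top0.png")[:,:,::-1]
o=lambda u,v:(220-.5+(u+.5)/4.1,145-.5+(v+.5)/4.1)
P=np.array([[-120,160,10],[-120,-160,10],[60,160,22],[60,-160,22],[-30,145,22],[-30,-145,22]])/1e3
uv=np.array([o(34,389),o(640,369),o(22,47),o(632,27),o(55,217),o(608,197)])
f=lambda p:(proj(c,fx(p,P))-uv).ravel()
r=least_squares(f,[.5,0,0]);print("fixture",r.x,f(r.x).round(2))
m=rect(im,c,.022,(265,185,310,225));print(m,tofx(r.x,m[0]),tofx(r.x,m[1]),m[3]-r.x[2])
print(tofx(r.x,back(c,o(96,346),.036))*1e3)
s=get_state();print(s["time"],R.from_rotvec(s["tool_rot"]).as_matrix().round(3))
E
```

```text
fixture [0.54758392 0.05034669 0.01456528] [-0.58  0.34  0.83  0.19 -0.02 -0.2  -0.24 -0.18 -0.38 -0.28  0.39  0.1 ]
(array([0.49481137, 0.08368512]), array([0.49465213, 0.08383418]), (29.768320083618164, 29.6405086517334), np.float64(0.09723206965544183)) [[-0.05228139  0.03410351]] [[-0.05243844  0.03425487]] 0.08266678864773559
[[-98.97496489 121.95905907]]
0.15 [[-0.944  0.33  -0.   ]
 [ 0.33   0.944 -0.001]
 [-0.    -0.002 -1.   ]]
```

```bash
python3 -m inch '0 0 0 0 0 -0.117 50; 0 0 0 0 0 -0.117 0; 0 0 0 0 0 -0.117 0; -15 -35 3 0 0 0 0; -15 -35 3 0 0 0 0; -15 -35 3 0 0 0 0; -15 -35 3 0 0 0 0; -15 -35 3 0 0 0 0; -15 -35 3 0 0 0 0; -15 -35 3 0 0 0 0; -15 -35 3 0 0 0 0; -15 -35 3 0 0 0 0; -15 -35 3 0 0 0 0; -15 -35 3 0 0 0 0; -15 -35 3 0 0 0 0; -15 -35 3 0 0 0 0; -15 -35 3 0 0 0 0; 0 0 0 0 0 0 0'
python3 - <<'E'
from h import *
s=get_state();im=cams.get_image("wrist");np.savez("w1.npz",im=im,position=s["position"],tool_rot=s["tool_rot"])
cv2.imwrite("pics/w1.png",im[:,:,::-1]);print(s["time"],s["position"],R.from_rotvec(s["tool_rot"]).as_matrix().round(4),s["grip_width"],s["ft_force"])
p=[.54758,.05035,.014565];print(tofx(p,s["position"])*1e3)
E
```

```text
time: 1.95
position: [0.4437, 0.1085, 0.1728]
tool_rot: [0.052, -3.135, 0.009]
ft_force: [0.5, 0.9, 0.4]
grip_width: 0.004
1.95 [0.44370199 0.10850387 0.1728492 ] [[-0.9994 -0.0329 -0.0056]
 [-0.0329  0.9994 -0.0058]
 [ 0.0058 -0.0056 -1.    ]] 0.003973740453798872 [0.48192057 0.90917515 0.40596991]
[[-103.02000901   59.6606277 ]]
```

View pics/w1.png

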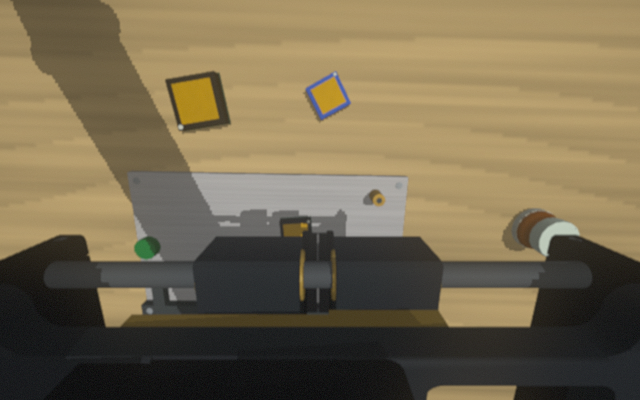

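Wrist view: plate's near corners at (130,173) and (407,177), green stud (147,247), standoff (378,199), module half hidden at (296,228). The hand is 26 mm too far left and a little yawed. I'll cross-check the fixture pose against this view.

Run:
```python
from h import *
d=np.load("w1.npz");c=cam("wrist",d);p=[.54758,.05035,.014565]
P=np.array([[-120,-160,10],[-120,160,10],[-30,-145,22]])/1e3
print(proj(c,fx(p,P)));uv=np.array([[130,173],[407,177],[147,244]])
for a,b in zip(uv,P): print(back(c,a,b[2])-fx(p,b))
im=cv2.cvtColor(d["im"],cv2.COLOR_RGB2BGR);cv2.imwrite("pics/w1c.png",cv2.resize(im[160:260,120:420],None,fx=2.6,fy=2.6))
```

```text
[[124.04227752 170.56746406]
 [406.75007627 175.8587259 ]
 [142.22287447 248.642886  ]]
[[2.56358158e-03 6.37977949e-03 8.67361738e-18]]
[[1.29306253e-03 4.30347943e-04 8.67361738e-18]]
[[-6.09505840e-03  6.33508846e-03  2.08166817e-17]]
```

View pics/w1c.png

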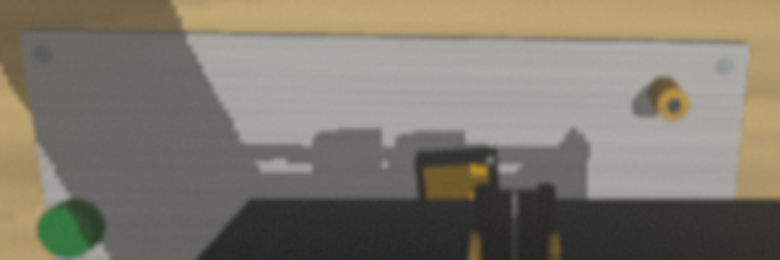

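```bash
python3 -m inch '-5 -13 15 0 0 0.018 0; -4 -13 30 0 0 0 0; 0 0 30 0 0 0 0; 0 0 30 0 0 0 0; 0 0 20 0 0 0 0; 0 0 0 0 0 0 0'
python3 - <<'E'
from h import *
s=get_state();print(s["time"],s["position"],R.from_rotvec(s["tool_rot"]).as_matrix().round(4),s["ft_force"])
p=[.54758,.05035,.014565];print(tofx(p,s["position"])*1e3)
E
```

```text
time: 2.6
position: [0.4511, 0.092, 0.0449]
tool_rot: [0.039, -3.137, -0.001]
ft_force: [0.4, -0.5, 0.8]
grip_width: 0.005
2.6 [0.45108936 0.09199369 0.04494569] [[-9.997e-01 -2.480e-02 -4.200e-03]
 [-2.480e-02  9.997e-01  8.000e-04]
 [ 4.200e-03  9.000e-04 -1.000e+00]] [ 0.40233895 -0.45255836  0.82200426]
[[-95.87388218  43.04461195]]
```

```bash
python3 -m inch '0 -8 8 0 0 0.008 0; 0 -2 10 0 0 0 0; 0 0 7 0 0 0 0; 0 0 3 0 0 0 0; 0 0 0 0 0 0 0'
python3 - <<'E'
from h import *
s=get_state();im=cams.get_image("top");cv2.imwrite("pics/t2.png",cv2.resize(im[140:290,215:385,::-1],None,fx=4,fy=4));print(s["time"],s["position"],R.from_rotvec(s["tool_rot"]).as_matrix().round(4),s["ft_force"])
p=[.54758,.05035,.014565];print(tofx(p,s["position"])*1e3)
E
```

```text
time: 3.1
position: [0.453, 0.0838, 0.0175]
tool_rot: [0.03, -3.141, -0.005]
ft_force: [0.8, -0.4, 0.1]
grip_width: 0.005
3.1 [0.45295955 0.08381524 0.01754717] [[-9.998e-01 -1.900e-02 -3.000e-04]
 [-1.900e-02  9.998e-01  3.200e-03]
 [ 2.000e-04  3.200e-03 -1.000e+00]] [ 0.78288647 -0.40197923  0.10310863]
[[-94.12301007  34.83979034]]
```

View pics/t2.png

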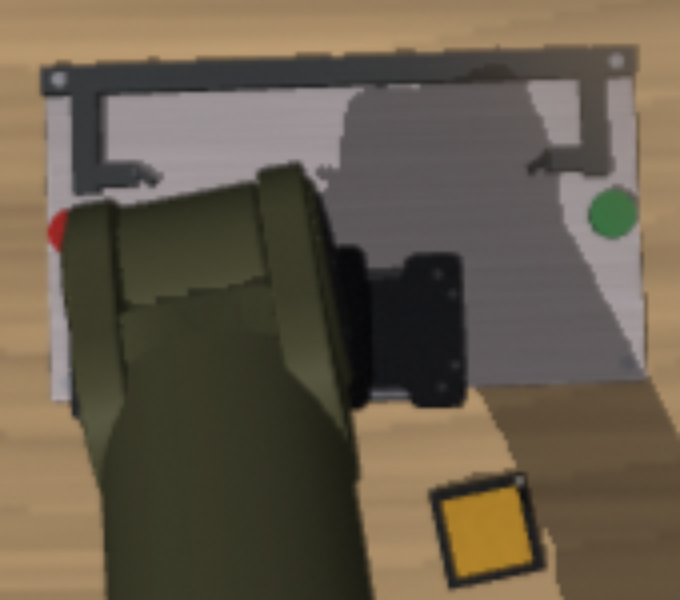

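```bash
python3 -m inch '0 0 3 0 0 0 0; -5 0 0 0 0 0 0; -5 0 0 0 0 0 0; -5 0 0 0 0 0 0; -5 0 0 0 0 0 0; -5 0 0 0 0 0 0; -5 0 0 0 0 0 0; -5 0 0 0 0 0 0; -5 0 0 0 0 0 0'
python3 - <<'E'
from h import *
s=get_state();im=cams.get_image("wrist");cv2.imwrite("pics/w3.png",im[:,:,::-1]);print(s["time"],s["position"],R.from_rotvec(s["tool_rot"]).as_matrix().round(4),s["ft_force"])
p=[.54758,.05035,.014565];print(tofx(p,s["position"])*1e3)
E
```

```text
time: 4.05
position: [0.4975, 0.0853, 0.0158]
tool_rot: [-0.031, 3.14, 0.007]
ft_force: [-0.2, -0.3, -0.1]
grip_width: 0.007
4.05 [0.49750987 0.08529857 0.0157671 ] [[-0.9998 -0.0195  0.0019]
 [-0.0195  0.9998  0.0043]
 [-0.002   0.0043 -1.    ]] [-0.20555541 -0.25735056 -0.12355805]
[[-49.55580702  35.67410764]]
```

View pics/w3.png

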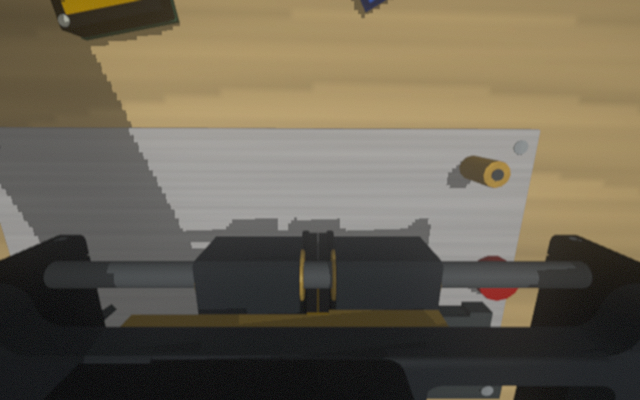

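```bash
cat > sc.py <<'E'
from h import *
import sys
s=get_state();im=cams.get_image("scene");np.save("sc.npy",im);cv2.imwrite(sys.argv[1],cv2.resize(im[170:275,250:420,::-1],None,fx=4.6,fy=4.6,interpolation=cv2.INTER_CUBIC));print(s["time"],s["ft_force"])
p=[.54758,.05035,.014565];print(tofx(p,s["position"])*1e3)
c=cam("scene")
try:
    m=rect(im,c,.022,(262,178,415,265),(18,120,80),(30,255,255));print("label",tofx(p,m[0])*1e3,tofx(p,m[1])*1e3,m[2],m[3]-p[2])
except Exception as e: print(e)
E
python3 sc.py pics/s3.png
```

```text
4.1 [0.90779902 0.08450772 0.69226115]
[[-48.48099258  35.67139323]]
label [[-20.14691353  33.60869116]] [[-19.90581463  33.53572201]] (27.350317001342773, 27.962350845336914) -0.007306762508449198
```

View pics/s3.png

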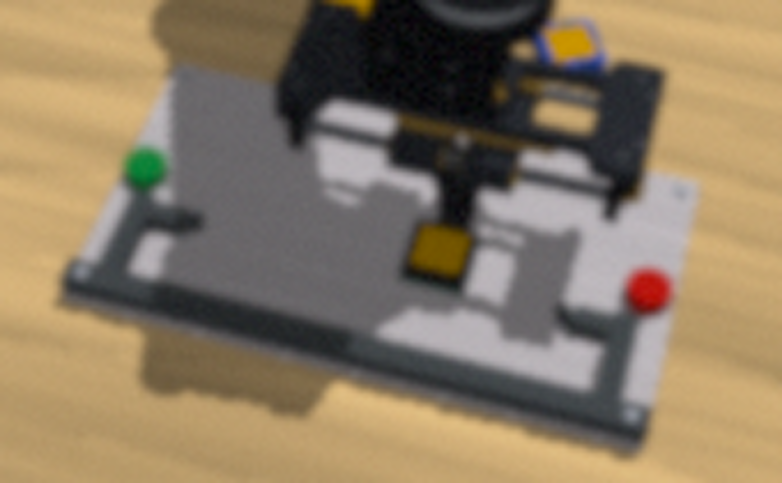

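The scene crop shows the module at crop (440,250), square to the fixture (-0.007 rad) and touching the finger. It is at fixture (-20,34), about 47 mm short of the rail.

```bash
python3 -m inch '-5 0 0 0 0 0 0; -5 0 0 0 0 0 0; -5 0 0 0 0 0 0; -5 0 0 0 0 0 0; -5 0 0 0 0 0 0; -5 0 0 0 0 0 0; -5 0 0 0 0 0 0; -4 0 0 0 0 0 0; -2 0 0 0 0 0 0'
python3 sc.py pics/s4.png
```

```text
time: 5.05
position: [0.5422, 0.0862, 0.0157]
tool_rot: [-0.031, 3.139, 0.007]
ft_force: [-1.1, 0.7, 0.2]
grip_width: 0.004
5.05 [-1.07025024  0.68259815  0.24887383]
[[-4.90167341 35.89328806]]
label [[23.25461087 34.07466684]] [[23.20344943 33.93495395]] (27.972627639770508, 27.982257843017578) 0.00849393868655905
```

```bash
python3 -m inch '-1.5 0 0 0 0 0 0; -1 0 0 0 0 0 0; -1 0 0 0 0 0 0; -1 0 0 0 0 0 0'
python3 sc.py pics/s5.png
```

```text
time: 5.5
position: [0.5456, 0.0863, 0.0155]
tool_rot: [0.031, -3.141, -0.006]
ft_force: [-4.3, -0.4, 2.9]
grip_width: 0.009
5.5 [-4.30923396 -0.37142     2.94585226]
[[-1.47332931 35.93412838]]
label [[26.52791603 34.04323796]] [[26.48860731 33.78961113]] (28.39242935180664, 27.993173599243164) -0.01102379885971084
```

```bash
python3 -m inch '-1 0 0 0 0 0 0; -1 0 0 0 0 0 0; 0 0 0 0 0 0 0'
python3 sc.py pics/s6.png
```

```text
time: 5.85
position: [0.5455, 0.0863, 0.0152]
tool_rot: [0.031, -3.136, -0.006]
ft_force: [-2.2, 0.0, 0.8]
grip_width: 0.007
5.85 [-2.19709242  0.02673518  0.80461298]
[[-1.50772544 35.98097518]]
label [[26.91009887 34.03181407]] [[26.76608968 34.11140954]] (28.985280990600586, 28.630708694458008) -0.029717987128387354
```

View pics/s6.png

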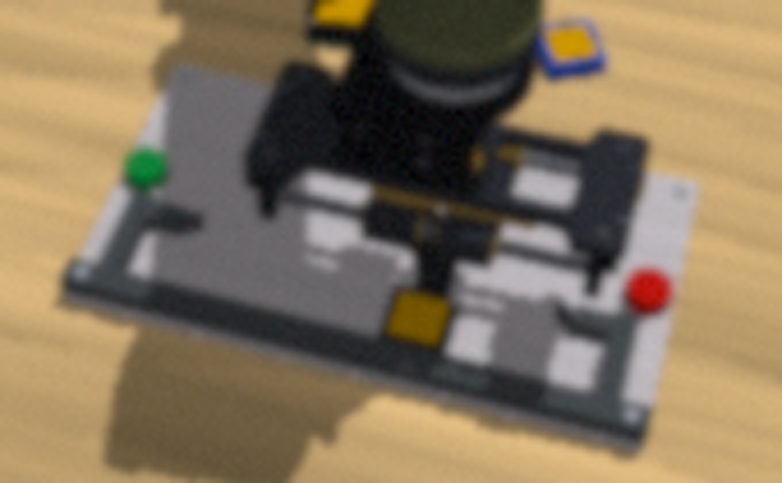

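Label at crop (417,318) is now up against the rail and the force rose to about 4 N at a standstill, so it is seated at fixture y ≈ 34. Next I back off and go round to its +y side.

```bash
python3 -m inch '3 0 0 0 0 0 0; 6 0 0 0 0 0.005 0; 6 0 0 0 0 0 0; 0 8 0 0 0 0 0; 0 10 0 0 0 0 0; 0 10 0 0 0 0 0; 0 10 0 0 0 0 0; 0 6 0 0 0 0 0; 0 0 0 0 0 0 0'
python3 sc.py pics/s7.png
```

```text
time: 6.8
position: [0.5324, 0.1361, 0.0163]
tool_rot: [-0.026, 3.137, 0.009]
ft_force: [0.4, -0.6, 0.7]
grip_width: 0.006
6.8 [ 0.37243388 -0.5913022   0.72276104]
[[-13.91940032  85.92370827]]
label [[26.81112468 33.80292229]] [[26.58647967 33.70735114]] (28.510238647460938, 28.96586036682129) -0.029717987128387354
```

View pics/s7.png

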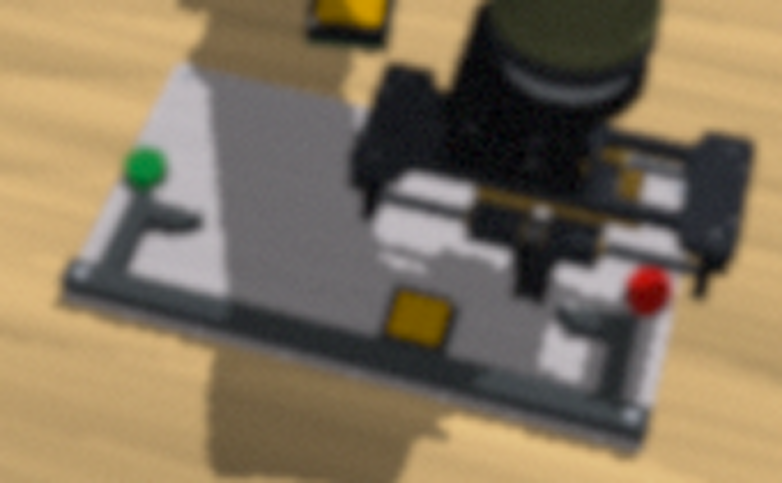

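Module (420,318) still flat on the rail; the finger tip is at (530,290), just short of the red lip. I move it 10 mm back, then forward to x ≈ 26.

```bash
python3 -m inch '0 -6 0 0 0 0 0; -2 -4 0 0 0 0 0; -8 0 0 0 0 0 0; -8 0 0 0 0 0 0; -8 0 0 0 0 0 0; -8 0 0 0 0 0 0; -4 0 0 0 0 0 0; 0 0 0 0 0 0 0'
python3 sc.py pics/s8.png; python3 -c "
from h import *
print(R.from_rotvec(get_state()['tool_rot']).as_matrix().round(4))"
```

```text
time: 7.65
position: [0.5754, 0.1222, 0.0163]
tool_rot: [-0.019, 3.136, 0.006]
ft_force: [0.2, 0.6, -0.2]
grip_width: 0.006
7.65 [ 0.18802961  0.59552035 -0.22108906]
[[28.87425626 71.4866206 ]]
label [[28.90076519 33.48874254]] [[28.44081283 33.7206436 ]] (28.535053253173828, 26.084665298461914) -0.040600195974669136
[[-0.9999 -0.0122  0.0048]
 [-0.0122  0.9999  0.004 ]
 [-0.0048  0.004  -1.    ]]
```

View pics/s8.png

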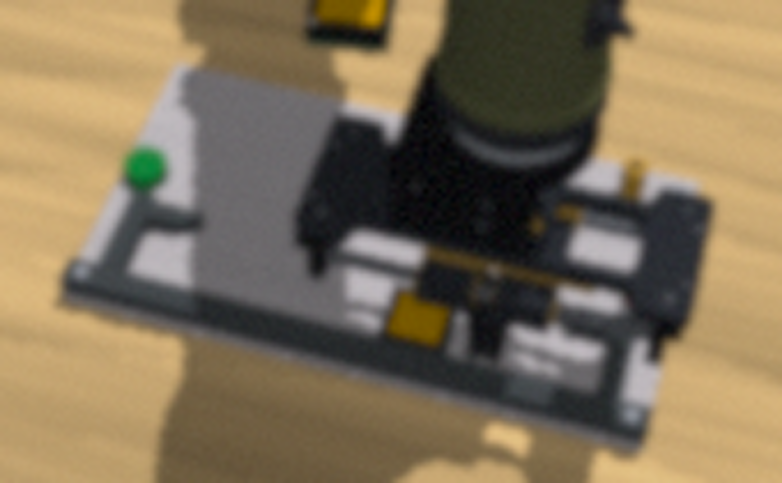

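```bash
python3 -m inch '3 0 0 0 0 0 0; 0 -4 0.5 0 0 0 0; 0 -5 0 0 0 0 0; 0 -5 0 0 0 0 0; 0 -5 0 0 0 0 0; 0 -5 0 0 0 0 0; 0 -5 0 0 0 0 0; 0 -5 0 0 0 0 0; 0 -5 0 0 0 0 0; 0 -5 0 0 0 0 0'
python3 sc.py pics/s9.png
```

```text
time: 8.7
position: [0.5709, 0.075, 0.0154]
tool_rot: [-0.02, 3.138, 0.007]
ft_force: [0.3, 0.7, -0.6]
grip_width: 0.007
8.7 [ 0.27166494  0.73294039 -0.59317631]
[[23.67770781 24.28567357]]
label [[27.0807641  -2.89218759]] [[27.02055083 -2.77646201]] (27.971677780151367, 28.48539161682129) 0.0034464557143156754
```

View pics/s9.png

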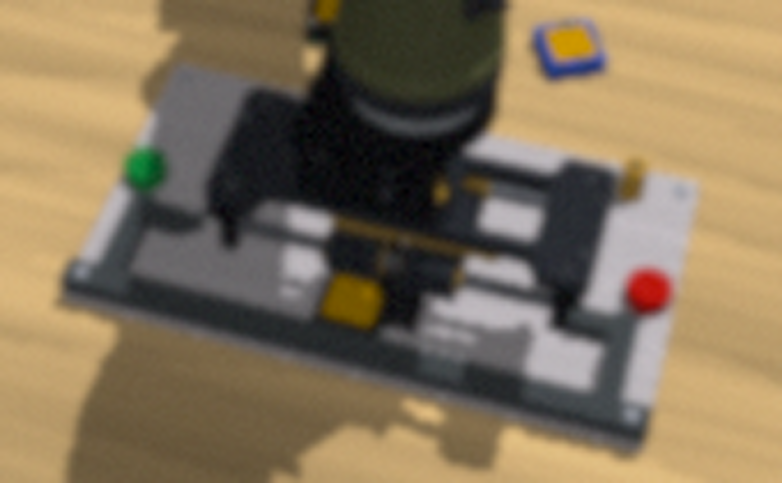

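The label at (352,302) is still square on the rail, now at fixture y ≈ -3, with the finger in contact. Continuing toward the green end.

```bash
python3 -m inch '-0.5 -5 0 0 0 0 0; -0.5 -5 0 0 0 0 0; 0 -5 0 0 0 0 0; 0 -5 0 0 0 0 0; 0 -5 0 0 0 0 0; 0 -5 0 0 0 0 0; 0 -5 0 0 0 0 0; 0 -5 0 0 0 0 0; 0 -5 0 0 0 0 0; 0 -5 0 0 0 0 0; 0 -5 0 0 0 0 0; 0 -5 0 0 0 0 0; 0 -5 0 0 0 0 0; 0 -5 0 0 0 0 0'
python3 sc.py pics/s10.png
```

```text
time: 10.15
position: [0.573, -0.0013, 0.0153]
tool_rot: [-0.02, 3.138, 0.007]
ft_force: [0.2, 0.9, 1.3]
grip_width: 0.007
10.15 [0.15035883 0.90822394 1.32821419]
[[ 24.69574514 -52.00795639]]
label [[ 28.06483856 -79.89206044]] [[ 27.55537949 -79.45884317]] (27.508440017700195, 27.617155075073242) 0.08783129687137696
```

View pics/s10.png

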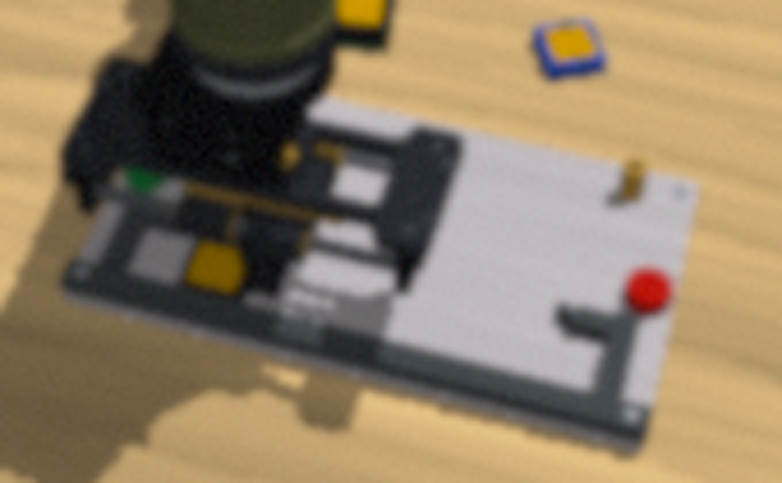

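The module, label at (217,268), is at the pocket mouth with y ≈ -80. The label is partly hidden by the hand, so the angle reading is unreliable. I go on more slowly.

```bash
python3 -m inch '0 -4 0 0 0 0 0; 0 -4 0 0 0 0 0; 0 -4 0 0 0 0 0; 0 -3 0 0 0 0 0; 0 -3 0 0 0 0 0'
python3 sc.py pics/s11.png
```

```text
time: 10.7
position: [0.5733, -0.0219, 0.0152]
tool_rot: [-0.019, 3.138, 0.006]
ft_force: [-0.0, 0.2, 1.0]
grip_width: 0.003
10.7 [-0.02884111  0.21524405  0.99534503]
[[ 24.71530054 -72.58625079]]
label [[  28.31594987 -100.40219924]] [[  27.69062023 -100.07889813]] (27.19634246826172, 28.317426681518555) 0.009714621458737487
```

View pics/s11.png

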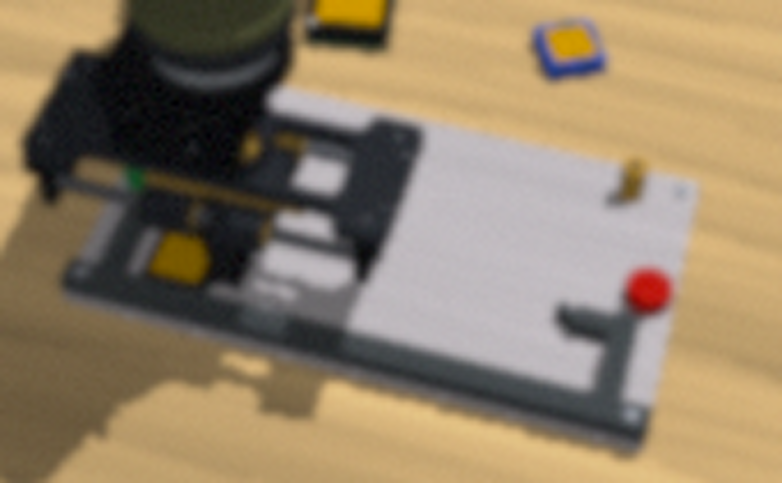

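The module, label at (180,258), is entering square with about 12 mm to go.

```bash
python3 -m inch '0 -3 0 0 0 0 0; 0 -3 0 0 0 0 0; 0 -2 0 0 0 0 0; 0 -1 0 0 0 0 0; 0 -1 0 0 0 0 0'
python3 sc.py pics/s12.png
```

```text
time: 11.25
position: [0.5734, -0.0327, 0.0151]
tool_rot: [-0.018, 3.138, 0.007]
ft_force: [-0.5, 2.8, 1.5]
grip_width: 0.001
11.25 [-0.51257682  2.84501493  1.50816872]
[[ 24.55819203 -83.45401098]]
label [[  28.13221421 -110.8894043 ]] [[  27.38786244 -110.22813776]] (27.388702392578125, 27.863805770874023) -0.015395906260104722
```

```bash
python3 -m inch '0 -1 0 0 0 0 0; 0 -1 0 0 0 0 0; 0 -1.5 0 0 0 0 0'
python3 sc.py pics/s13.png
```

```text
time: 11.6
position: [0.5733, -0.0328, 0.0152]
tool_rot: [-0.022, 3.139, 0.013]
ft_force: [-1.3, 5.6, 1.8]
grip_width: 0.006
11.6 [-1.26163103  5.5844596   1.81632988]
[[ 24.51650332 -83.51644788]]
label [[  28.32060075 -111.22670449]] [[  27.11362438 -110.52416663]] (27.642850875854492, 27.762813568115234) 0.0651026817061502
```

The hand stopped against 5.6 N with no further travel, so the module is at the end stop. I retreat in +y, lift, and clear the view.

```bash
python3 -m inch '0 3 0 0 0 0 0; 0 6 0 0 0 0 0; 0 10 0 0 0 0 0; 0 10 -5 0 0 0 0; 0 5 -20 0 0 0 0; 0 0 -30 0 0 0 0; 0 0 -30 0 0 0 0; 0 35 -20 0 0 0 0; 0 40 0 0 0 0 0; 0 40 0 0 0 0 0; 0 40 0 0 0 0 0; 0 40 0 0 0 0 0; 0 40 0 0 0 0 0; 0 40 0 0 0 0 0; 0 0 0 0 0 0 0'
python3 sc.py pics/s14.png
python3 - <<'E'
from h import *
p=[.54758,.05035,.014565];c=cam("top");im=cams.get_image("top")
cv2.imwrite("pics/t14.png",cv2.resize(im[140:290,215:385,::-1],None,fx=4,fy=4,interpolation=cv2.INTER_CUBIC))
m=rect(im,c,.022,(325,150,375,195));print(tofx(p,m[0])*1e3,tofx(p,m[1])*1e3,m[2],m[3]-p[2])
E
```

```text
time: 13.15
position: [0.5685, 0.2916, 0.1304]
tool_rot: [-0.019, 3.132, 0.009]
ft_force: [-1.5, 0.1, -0.0]
grip_width: 0.004
13.15 [-1.5448221   0.14952939 -0.01433095]
[[ 24.43552375 240.8866102 ]]
label [[  27.17249581 -110.12642862]] [[  26.66979222 -109.66916205]] (33.99197769165039, 33.28584671020508) -0.013779107079008516
[[  26.32815655 -110.77682833]] [[  26.883266  -110.1712754]] (30.176767349243164, 30.384878158569336) -0.03323189502869241
```

View pics/t14.png

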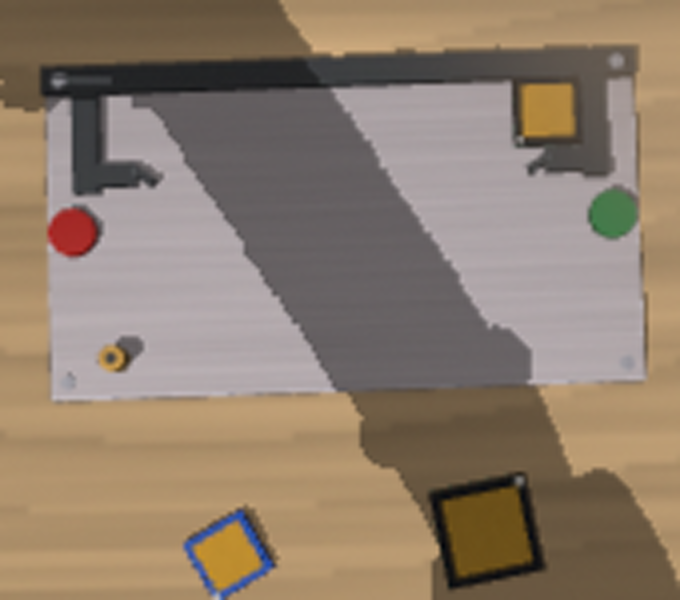

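View pics/s14.png

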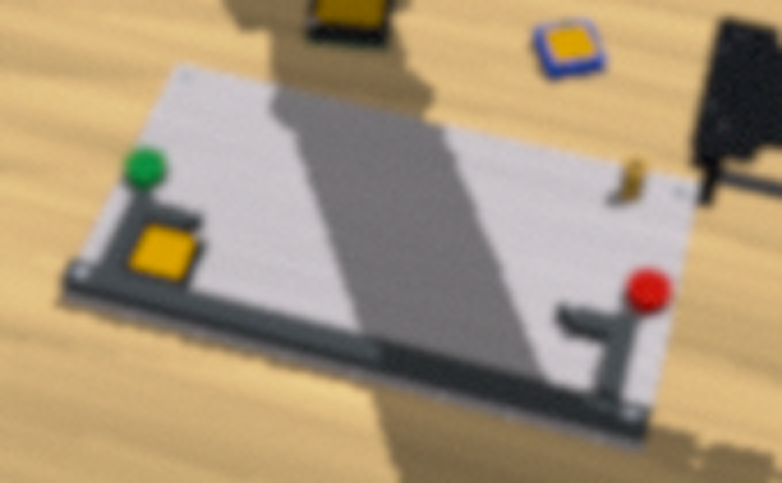

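Both views show the module home in the green end's corner: label (547,110) in the top crop, no gap visible at the rail or end stop. The standoff hasn't moved. The y reading of about -110.5 is close to the -109.5 limit given the 2 mm calibration, so I'll take one closer wrist look.

```bash
python3 -m inch '-4 -35 -3 0 0 0 0; -4 -40 -3 0 0 0 0; -4 -40 -2 0 0 0 0; -4 -40 0 0 0 0 0; -4 -40 0 0 0 0 0; -4 -40 0 0 0 0 0; -2 -40 0 0 0 0 0; 0 -40 0 0 0 0 0; 0 -25 0 0 0 0 0; 0 0 0 0 0 0 0'
python3 - <<'E'
from h import *
s=get_state();im=cams.get_image("wrist");np.savez("w15.npz",im=im,position=s["position"],tool_rot=s["tool_rot"])
cv2.imwrite("pics/w15.png",im[:,:,::-1]);p=[.54758,.05035,.014565];print(s["time"],s["position"],tofx(p,s["position"])*1e3)
E
```

```text
time: 14.25
position: [0.5934, -0.0869, 0.1418]
tool_rot: [0.025, 3.128, -0.011]
ft_force: [0.0, -0.6, -1.2]
grip_width: 0.005
14.25 [ 0.59336097 -0.0868762   0.14176031] [[  43.77748587 -137.87841767]]
```

View pics/w15.png

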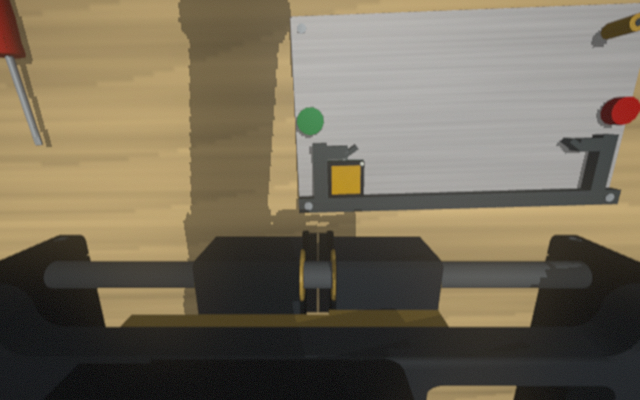

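Excellent view: the whole rail, both pockets and the module at (346,179). I fit the fixture within this one picture and measure the module relative to it.

Run:
```python
from h import *
d=np.load("w15.npz");im=d["im"]
cv2.imwrite("pics/w15c.png",cv2.resize(im[100:215,285:400,::-1],None,fx=5,fy=5,interpolation=cv2.INTER_CUBIC))
cv2.imwrite("pics/w15d.png",cv2.resize(im[100:215,545:640,::-1],None,fx=5,fy=5,interpolation=cv2.INTER_CUBIC))
```

```text
(no output)
```

View pics/w15c.png

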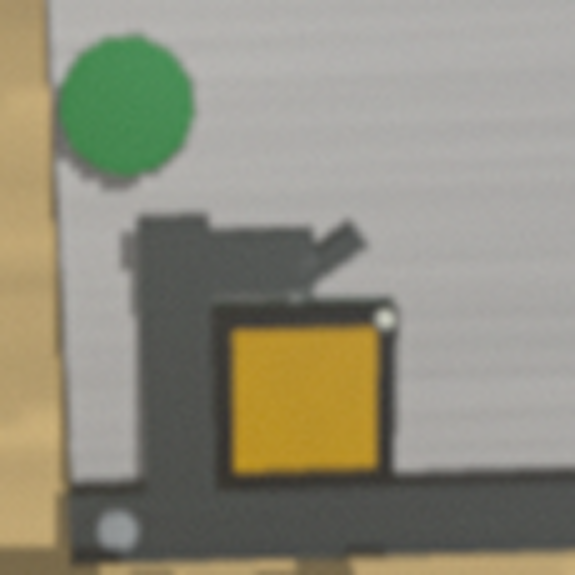

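View pics/w15d.png

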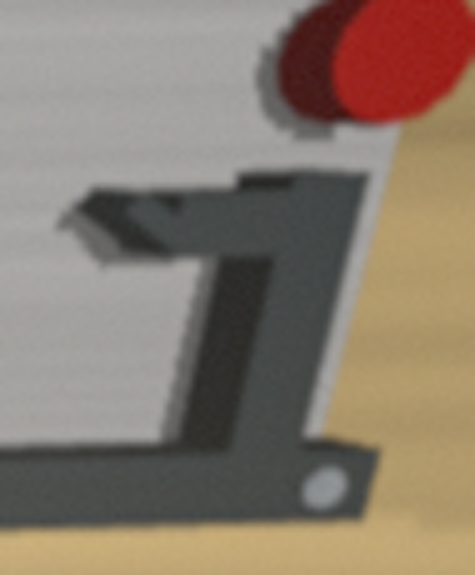

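The module's edge meets the end stop at crop x ≈ 212 and the rail at y ≈ 485. No plate shows between them, only a thin gap at the lip, as expected for 39 vs 36 mm. The hand is clear at z = 0.14, so I hand in.

```bash
python3 -c "
from bench import job
print(job.close_job())"
```

```text
the job is handed in; nothing more can be done
None
```

The job is handed in at about 14.3 s of the 42 s, and my last checks put the module home in the pocket at the green marker's end. No verdict was reported.

**What I did:** With the fingers shut, I pushed the black module flat against the rail at fixture y ≈ 34 mm; contact force there was about 4 N. I then went round to its other side and slid it along the rail into the green (-y) pocket. The hand stopped against the end stop at about 5.6 N, and I backed off, lifted and left it clear at z ≈ 0.14 m.

**Last checks:**
- **Wrist close-up:** the module looks square, with no plate visible between it and the rail or the end stop; only the expected thin gap at the lip shows.
- **Measured position:** the top and scene cameras put the module at x ≈ 26.3–27.2 mm and y ≈ -109.7 to -110.8 mm, against an ideal of 27 and -112. That y range is close to the -109.5 mm limit, and calibration is only good to about 2 mm. I relied on the force stop and the close-up to judge it home.
- **Angle:** the final readings disagreed slightly, -0.014 rad from the scene camera and -0.033 rad from the top, both inside the 0.07 limit. Two earlier readings of 0.088 and 0.065 rad came while the hand was close over the module. I put the first down to the hand hiding part of the label.
- **Fixture pose:** the wrist camera's fixture position differed from the top camera's by up to about 6 mm at the green end. I kept the top camera's fit.
- **Other objects:** the standoff looked unmoved in the last top picture. I never went near the jar or the screwdriver, but did not measure them at the end.

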